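Zero the bench scale and present the ball dish to the tin

ROBOT

A 7-joint arm with a two-finger parallel gripper is mounted at the origin on the work surface; the furniture and walls round the work are solid. World frame = base frame: x ahead of the robot, y to its left, z up, the work surface at z = 0. Lengths are in m, angles in rad, forces in N, time in s.
With the tool pointing down it reaches from about 0.4 to 0.9 m from the base axis. Payload 5.5 kg.
Tool frame: the origin (TCP) lies on the centre line of the jaws, within the pads' length; the fingertips stand 17 mm ahead of it and the grasp point (between the pads) lies 2 mm behind it; y points along the fingers, z is the direction in which the jaws open and shut, and the axes are right-handed (so a half turn about y gives the same grasp; the last joint's range is limited). The gripper opens to 85 mm and grips with 20 to 120 N. Pads are 22 mm wide; open, the fingers measure 114 mm over their backs; the gripper's body (76 mm by 85 mm) begins 54 mm behind the grasp point. The pads swing forward as they close: fully open they stand 13 mm farther back than shut.
Start: joints at [0.263, 0.501, -0.427, 1.55, 0.221, 1.138, -0.21], TCP at [0.65, 0, 0.248] pointing down, gripper open.
Joint ranges: [-2.88, 2.88], [-0.31, 2.03], [-1.54, 1.56], [0.2, 2.42], [-1.41, 4.55], [0.19, 2.02], [-2.57, 2.57]. Speed limits (rad/s): [2.57, 2.57, 3.14, 3.14, 3.14, 3.14, 3.14].

INTERFACE

Orientations are given as a rotation vector (axis times angle).
In Python, from workcell import sensors, get_image, job, spot_in, silhouettes gives the robot as it stands.
- The arm moves only by the tool arm_command, never from a script. Its argument "moves" is a list of rows, each a list of 4 numbers: the shift along the tool's x, y, z in cm, then the turn about the tool's y in degrees. A call has 1 to 12 rows; each row shifts and turns the commanded pose from where the row before left it, along the tool's axes as they then stand; what a row does not reach is not made up. A row lasts 1/12 s, in which the tool goes at most 41.7 mm and 7.16 degrees, less where a joint would pass 70% of its speed; a pose out of reach is approached as far as the arm can. A call with a gripper value outside its range is refused whole. "gripper" is the finger opening in cm, from 0 to 8.54, set as the call begins (left out, the last holds). The fingers move at their own pace and stop on an object; "newtons" is the grip in N (left out, the last holds). Time passes only in rows, so rows that do not move let the fingers close. It gives the time, the measured TCP pose, the force and the opening at its end, in the units of the state.
- sensors.observe(): the state, without advancing time (a new reading comes with each control period).
- get_image(name): name is "scene" or "side" or "wrist"; returns a dict with "img" (480x640x3 uint8, red, green, blue), "z_map" (480x640 float32, m along the optical axis (not along the pixel's ray), 0 where there is no reading), "fov_y" (degrees; the focal length in pixels is half the picture's height over the tangent of half this angle, whatever the lens; pixels are square), "cx", "cy" (the principal point, pixels), "T" (4x4, takes a point from camera to world coordinates). Camera axes: x right, y down, z forward; pixel columns grow to the right and rows downward; lengths in m; the calibration is good to about 2 mm. A picture is of the moment at which its call begins.
- job.hand_in(): hands the job in, once; it reports no verdict.
Trained networks look in the newest picture that a camera, given by its name, has taken for a name from the list of things; names that differ only in an ending like _2 or _b are one class to them, and where a whole thing is asked for, a point or a joint stands for the part that bears it (a point fixed in the world has none). Each returns a list of dicts, best first, with "p" (0 to 1); they miss things now and then, are a little off and sometimes report something else, mostly with a low value. They report only what shows in the picture. A call takes as long as a camera call. They do not tell look-alikes from the thing itself.
- spot_in(camera, name): "location" ([column, row] in pixels, amid what is visible of it).
- silhouettes(camera, name): "pixels" (480x640 bool, what is visible of it) and "location" ([column, row] in pixels, amid what is visible of it).
The state is a dict: "t": time; "q": joint angles; "qvel": joint speeds; "effort": joint torques, N m; "eef_pos": TCP position; "tool_rot": TCP orientation; "wrist_force": force on the tool from outside, world axes, zero at the start; "ft_torque": the same for the moment, N m; "grip_width": finger opening in m.
Only numpy, scipy, OpenCV 4.12 (cv2) and the standard library are available. Lean on these libraries where they do the work, as an engineer would, in place of code of your own. Each camera call takes 0.05 s, during which the arm holds its last target. There are 200 camera calls.

TASK

With the ball dish standing on the bench scale, press the scale's keys one at a time, pressing each right down and letting it come up again: first green, then blue, then yellow. Then lift the dish off the pan by its bridge handle and, holding it level about 10 cm above the pan and still over the middle of it, turn it a quarter turn so that its red pouring lip points straight at the copper tin beside the scale. Keep the steel ball inside the red ring in the dish all the way without touching it, leave the tin and the jar where they are, and finish still holding the dish there: do not put it down.

Things in the scene. Friction and masses are not known exactly. Their poses are not given: they have to be found in the camera images.
- scale: grey bench scale, fixed, 40 mm high; origin on the bench under the centre of its round steel pan (116 mm across, top 48 mm above the bench). +x points away from its key panel, which lies at x = -110 mm. Housing x = -147 to +75, y = -70 to +70 mm. It starts turned up to 15 degrees from +x pointing straight away from the robot
- key_green_top (a point): centre of the top face of the green key (round, 22 mm across; scale's frame x = -110, y = 0), 58 mm above the bench when up. Spring key, 6 mm travel straight down, 4 N when fully down. Key centres are 45 mm apart in a row; each has a black collar 38 mm across, 12 mm high on the panel
- key_blue_top (a point): the same for the blue key (scale's frame x = -110, y = -45 mm)
- key_yellow_top (a point): the same for the yellow key (scale's frame x = -110, y = +45 mm)
- key_green (a joint): travel of the green key, m: 0 up, 0.006 fully down; counts as pressed beyond 0.004
- key_blue (a joint): travel of the blue key, m, as for the green one
- key_yellow (a joint): travel of the yellow key, m, as for the green one
- dish: white round dished tray, 104 mm across, rim 20 mm high, 0.2 kg, loose on the pan; origin at the centre of its underside, z up, +x to its red pouring lip (end 67 mm out). Inside it is a 10 degree cone, lowest in the middle, with a red ring of 25 mm radius. A steel bridge handle spans it along y. At the start the lip points away from the key panel within 12 degrees
- dish_grip (a point): centre of the black grip block on the bridge handle, 68 mm above the dish's underside: 14 mm thick along the dish's x, 40 mm along its y, 24 mm high, flat faces; grip from above, fingers closing along the dish's x. The ball's top is 41 mm below this point
- dish_mid (a point): point on the dish's axis 16 mm above its underside, where the ball's centre lies at rest
- ball_center (a point): centre of the loose bright steel ball, 22 mm across, 45 g, resting in the middle of the dish
- catch_tin: open copper-coloured tin, 62 mm across, 62 mm high, empty and loose; origin at the centre of its underside. It stands 118 mm from the pan's centre at either the scale's +y or its -y side
- screw_jar: clear jar with a red lid, 66 mm across, 96 mm high, loose, standing on the other side of the scale from the tin; origin at the centre of its underside
There are look-alikes about, which are no part of the job. What is shaped like the part that bears ball_center but pink, purple or white is not meant.

How it is judged:
By the outcome, as a careful person would: the job done as asked, in the order asked, and still so for the second after the job is handed in, while the arm keeps its last pose, push and grip.
It also fails if it takes over 61 s, if anything falls off the work surface, if the arm or the gripper's body presses on something with over 40 N, if the wrist force passes 120 N, or if a joint passes its speed limit or range.

## Working session

There is one attempt and no reset: what is moved stays moved. The work goes in short steps, Python scripts to look and compute and a tool call to move; the robot and the scene stay as the last step left them, time stands still between calls to the robot, and variables do not carry over. Pictures are saved under pics/ and viewed, about 8 in all and at most 12, crops included, and the job is handed in when it is done.

Besides the shell and the picture viewer there is one more tool, called after "Emit:" as name([rows], argument=value, ...), one row to a line, values as JSON. arm_command: Moves the arm, as the interface text tells. Its arguments: {"type":"object","properties":{"moves":{"type":"array","items":{"type":"array","items":{"type":"number"}}},"gripper":{"type":"number"},"newtons":{"type":"number"}},"required":["moves"]}

```bash
mkdir -p pics
cat > h.py <<'E'
import numpy as np,cv2
from workcell import sensors,get_image,job,spot_in,silhouettes
from scipy.spatial.transform import Rotation as R
def pts(d,mask=None):
    z=d["z_map"];f=240/np.tan(np.radians(d["fov_y"])/2)
    v,u=np.nonzero((z>0) if mask is None else (mask&(z>0)))
    Z=z[v,u];P=np.c_[(u-d["cx"])/f*Z,(v-d["cy"])/f*Z,Z]
    return P@d["T"][:3,:3].T+d["T"][:3,3],np.c_[u,v]
def proj(d,p):
    f=240/np.tan(np.radians(d["fov_y"])/2)
    c=(np.asarray(p)-d["T"][:3,3])@d["T"][:3,:3]
    return c[:2]/c[2]*f+[d["cx"],d["cy"]]
def save(n,im): cv2.imwrite(f"pics/{n}.png",im[:,:,::-1])
E
python3 - <<'E'
from h import *
s=sensors.observe();print(s["t"],s["eef_pos"],s["tool_rot"],R.from_rotvec(s["tool_rot"]).as_matrix().round(3))
D={}
for c in ["scene","side","wrist"]:
    d=get_image(c);D[c]=d;save(c+"1",d["img"]);print(c,d["T"].round(3).tolist(),d["fov_y"])
    for n in ["key_green_top","key_blue_top","key_yellow_top","dish","dish_grip","ball_center","catch_tin","screw_jar","scale"]:
        for r in silhouettes(c,n)[:3]:
            m=r["pixels"];P,_=pts(d,m)
            print(c,n,round(r["p"],2),np.round(r["location"]),m.sum(),np.median(P,0).round(3) if len(P) else None)
E
```

```text
0.0 [ 6.49355794e-01 -6.37676369e-05  2.47260042e-01] [-1.21055709  1.21064509 -1.20821905] [[ 0.    -0.002  1.   ]
 [-1.     0.     0.   ]
 [-0.    -1.    -0.002]]
scene [[-0.709, -0.431, 0.559, 0.076], [-0.706, 0.415, -0.574, 0.489], [0.015, -0.801, -0.598, 0.6], [0.0, 0.0, 0.0, 1.0]] 42.77878865542825
scene key_green_top 0.7 [375. 272.] 192 [ 0.468 -0.033  0.061]
scene key_blue_top 0.74 [391. 255.] 195 [ 0.473 -0.078  0.061]
scene key_yellow_top 0.73 [356. 288.] 205 [0.463 0.011 0.061]
scene dish_grip 0.73 [310. 230.] 3204 [ 0.579 -0.024  0.062]
scene ball_center 0.81 [327. 364.] 241 [0.422 0.105 0.018]
scene ball_center 0.73 [313. 235.] 163 [ 0.577 -0.019  0.07 ]
scene ball_center 0.71 [210. 277.] 174 [0.66  0.108 0.017]
scene catch_tin 0.97 [257. 293.] 2210 [0.562 0.095 0.042]
scene screw_jar 0.62 [358. 204.] 2346 [ 0.576 -0.126  0.073]
scene scale 0.81 [352. 280.] 8772 [0.494 0.005 0.041]
side [[0.242, 0.745, -0.622, 1.054], [0.97, -0.191, 0.15, -0.145], [-0.007, -0.64, -0.769, 0.762], [0.0, 0.0, 0.0, 1.0]] 53.25184544825846
side key_blue_top 0.41 [277. 249.] 38 [ 0.48  -0.081 
[... 969 characters left out ...]
y_yellow_top 0.82 [ 83. 199.] 726 [0.469 0.01  0.062]
wrist dish 0.77 [229. 237.] 13629 [ 0.586 -0.019  0.061]
wrist dish_grip 0.72 [228. 238.] 13858 [ 0.586 -0.019  0.061]
wrist dish_grip 0.65 [251. 369.] 8009 [ 0.597 -0.123  0.095]
wrist ball_center 0.86 [46. 77.] 672 [0.429 0.102 0.018]
wrist ball_center 0.67 [337.  73.] 636 [0.665 0.106 0.019]
wrist ball_center 0.63 [233. 237.] 372 [ 0.586 -0.019  0.071]
wrist catch_tin 0.72 [204.  84.] 6379 [0.557 0.097 0.029]
wrist catch_tin 0.71 [ 85. 198.] 721 [0.469 0.01  0.062]
wrist screw_jar 0.9 [252. 366.] 7813 [ 0.597 -0.122  0.095]
wrist scale 0.6 [151. 212.] 26300 [ 0.51  -0.007  0.041]
wrist scale 0.29 [251. 365.] 7983 [ 0.597 -0.123  0.095]
```

Run:
```python
from h import *
a=cv2.imread("pics/scene1.png")[140:440,140:480];w=cv2.imread("pics/wrist1.png")[0:460,20:430]
a=cv2.resize(a,(390,344));w=cv2.resize(w,(410,460));o=np.zeros((460,800,3),np.uint8);o[:344,:390]=a;o[:,390:]=w
cv2.imwrite("pics/c1.png",o)
```

```text
(no output)
```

View pics/c1.png

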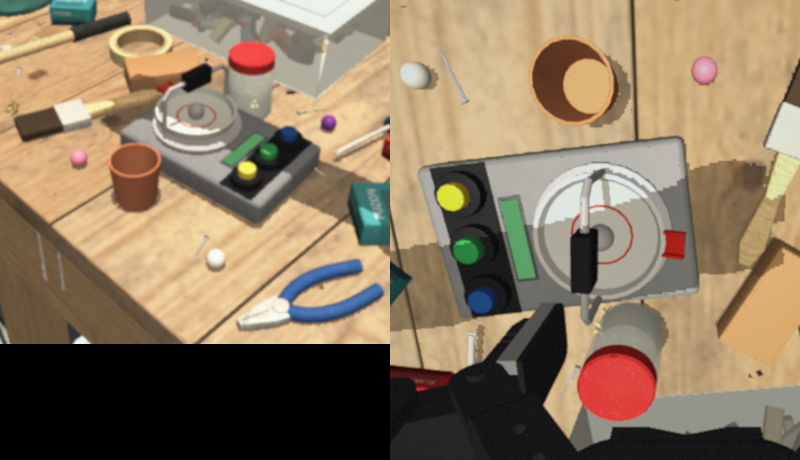

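The target ball is the grey one in the dish at wrist pixel (233,237). The look-alikes are on the bench: white at wrist (46,77), pink at (337,73) and purple at scene (~420,246). The tin is on the scale's +y side. I'll close the gripper, move over the green key and check from near.

Emit:
arm_command([
  [0.2,0,-1],
  [0.4,0.5,-2],
  [0.5,1,-2.5],
  [0.5,1,-2.5],
  [0.5,1,-2.5],
  [0.5,1,-2.5],
  [0.4,1,-2.5],
  [0.3,1,-1.5],
  [0,0.8,-0.7],
  [0,0,0],
], gripper=0)

```text
invalid input
```

```bash
cat > look.py <<'E'
from h import *
import sys
s=sensors.observe();print(s["t"],s["eef_pos"].round(4) if hasattr(s["eef_pos"],'round') else s["eef_pos"],s["wrist_force"])
d=get_image("wrist");save(sys.argv[1],d["img"])
for n in ["key_green_top","key_blue_top","key_yellow_top"]:
    for r in silhouettes("wrist",n)[:1]:
        P,uv=pts(d,r["pixels"]); top=P[:,2]>np.percentile(P[:,2],60)-.003
        P=P[top];print(n,r["p"],np.round(r["location"]),((P.max(0)+P.min(0))/2).round(4),(P.max(0)-P.min(0)).round(4),np.median(P,0).round(4))
E
python3 look.py w2
```

```text
1.5 [0.65   0.     0.2483] [ 0.2201838  -0.47588452  0.21104314]
key_green_top 0.61 [ 99. 252.] [ 0.4714 -0.0352  0.0615] [0.0207 0.0205 0.0051] [ 0.4723 -0.0348  0.0619]
key_blue_top 0.82 [110. 299.] [ 0.4768 -0.0794  0.0614] [0.0209 0.02   0.0048] [ 0.4773 -0.079   0.0619]
key_yellow_top 0.84 [ 84. 196.] [0.4668 0.0094 0.0617] [0.0208 0.0208 0.0054] [0.4672 0.0099 0.0619]
```

View pics/w2.png

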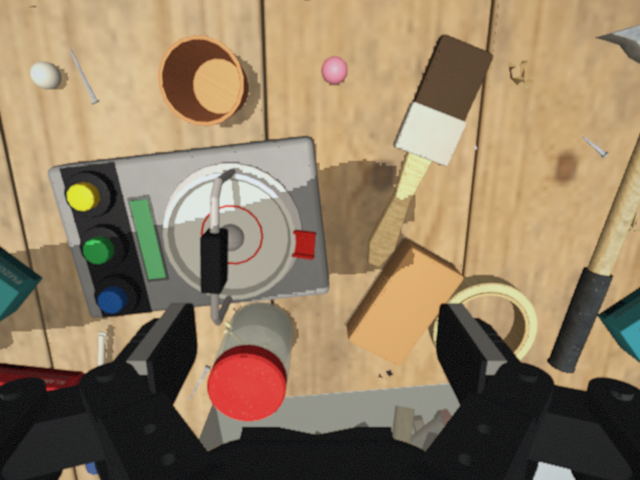

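The call was refused because each row needs all 4 numbers. This picture is of the start pose, with the keys at (84,196), (99,252) and (110,299).

Emit:
arm_command([
  [0.2,0,-1,0],
  [0.4,0.5,-2,0],
  [0.5,1,-2.5,0],
  [0.5,1,-2.5,0],
  [0.5,1,-2.5,0],
  [0.5,1,-2.5,0],
  [0.4,1,-2.5,0],
  [0.3,1,-1.5,0],
  [0,0.8,-0.7,0],
  [0,0,0,0],
], gripper=0)

```text
t: 2.53
eef_pos: [0.4708, -0.0332, 0.1741]
tool_rot: [-1.211, 1.212, -1.208]
wrist_force: [-1.0, 0.3, -0.2]
grip_width: 0.0002
```

```bash
python3 look.py w3
```

```text
2.5333 [ 0.4708 -0.0332  0.1741] [-0.95248123  0.28316482 -0.21827682]
key_green_top 0.69 [315. 240.] [ 0.4706 -0.0349  0.0618] [0.021  0.0207 0.005 ] [ 0.4706 -0.0344  0.0621]
key_blue_top 0.49 [333. 294.] [ 0.4839 -0.0739  0.0594] [0.0034 0.0045 0.0059] [ 0.4836 -0.0739  0.0599]
key_yellow_top 0.97 [308. 166.] [0.4656 0.0099 0.0618] [0.0205 0.0203 0.0051] [0.4659 0.0099 0.062 ]
```

View pics/w3.png

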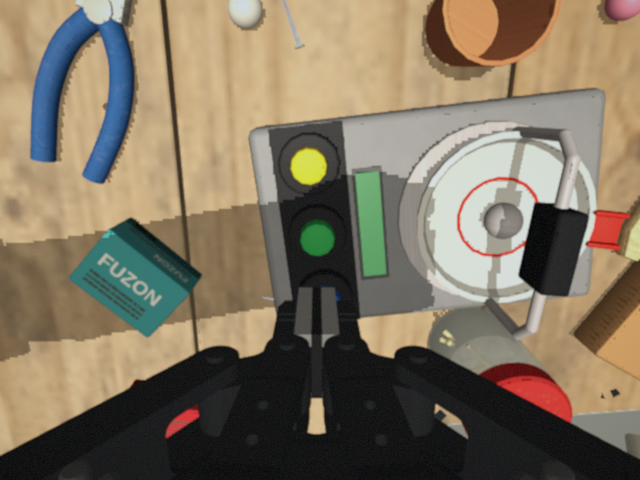

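Green key at (315,240), directly under the tool to within 2 mm. The fingertips are closed, so I'll descend in stages.

Emit:
arm_command([
  [0.1,1,0,0],
  [0,1.5,0,0],
  [0,1.7,0,0],
  [0,1.7,0,0],
  [0,1.5,0,0],
  [0,1,0,0],
  [0,0.6,0,0],
  [0,0.4,0,0],
  [0,0.4,0,0],
  [0,0.3,0,0],
  [0,0,0,0],
])

```text
t: 3.65
eef_pos: [0.4734, -0.0338, 0.0744]
tool_rot: [-1.209, 1.209, -1.209]
wrist_force: [-1.0, 0.9, 3.4]
grip_width: 0.0
```

Emit:
arm_command([
  [0,0.2,0,0],
  [0,0.2,0,0],
  [0,0,0,0],
])

```text
t: 3.9
eef_pos: [0.4736, -0.0338, 0.0727]
tool_rot: [-1.21, 1.208, -1.21]
wrist_force: [-7.8, 2.5, 24.3]
grip_width: -0.0004
```

Emit:
arm_command([
  [0,-0.5,0,0],
  [0,-1,0,0],
  [0,-1.3,0,0],
  [0.45,-0.2,0.05,0],
  [1,0,0.1,0],
  [1.2,0,0.15,0],
  [1,0,0.1,0],
  [0.6,0,0.1,0],
  [0.2,0,0,0],
  [0,0,0,0],
])

```text
t: 4.73
eef_pos: [0.4777, -0.0793, 0.0999]
tool_rot: [-1.209, 1.211, -1.21]
wrist_force: [-0.3, -0.3, -0.2]
grip_width: 0.0003
```

```bash
python3 look.py w4
python3 - <<'E'
from h import *
d=get_image("scene");save("s4",d["img"][180:340,280:480].repeat(3,0).repeat(3,1))
for n in ["key_green_top","key_blue_top","key_yellow_top"]:
    for r in silhouettes("scene",n)[:1]:
        P,uv=pts(d,r["pixels"]);print(n,r["p"],((P.max(0)+P.min(0))/2).round(4),np.median(P,0).round(4))
E
```

```text
4.7333 [ 0.4777 -0.0793  0.0999] [-0.30932837 -0.31082784 -0.15419671]
key_green_top 0.71 [300. 184.] [ 0.4707 -0.0353  0.0617] [0.0213 0.0216 0.005 ] [ 0.4707 -0.0346  0.062 ]
key_blue_top 0.59 [310. 276.] [ 0.4755 -0.0772  0.073 ] [0.0212 0.0172 0.0281] [ 0.4751 -0.0755  0.0619]
key_yellow_top 0.94 [286.  69.] [0.4657 0.0092 0.0619] [0.0212 0.0215 0.0052] [0.4658 0.0093 0.062 ]
key_green_top 0.53 [ 0.4782 -0.0451  0.0522] [ 0.4681 -0.0337  0.0609]
key_blue_top 0.67 [ 0.475  -0.0787  0.0592] [ 0.473  -0.0774  0.0611]
key_yellow_top 0.48 [ 0.4696 -0.0014  0.0524] [0.4633 0.0109 0.0614]
```

View pics/s4.png

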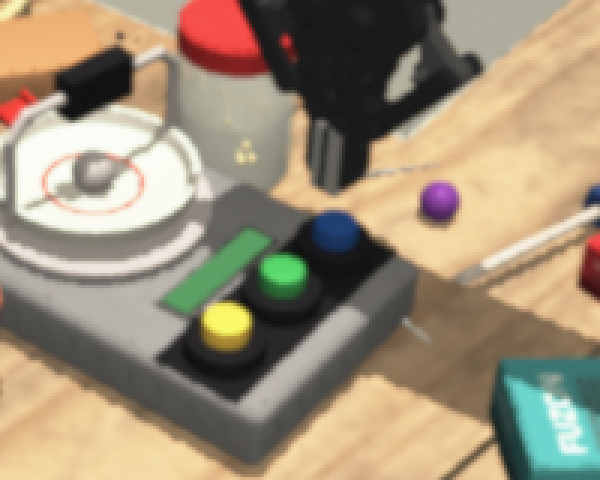

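Green came back up and the ball is still in its ring. Next is blue.

Emit:
arm_command([
  [0,0.6,-0.2,0],
  [0,0.8,0,0],
  [0,0.6,0,0],
  [0,0.4,0,0],
  [0,0.3,0,0],
  [0,0.2,0,0],
  [0,0,0,0],
  [0,0,0,0],
])

```text
t: 5.8
eef_pos: [0.4756, -0.0784, 0.0727]
tool_rot: [-1.211, 1.209, -1.209]
wrist_force: [-9.1, 1.2, 23.6]
grip_width: -0.0001
```

Emit:
arm_command([
  [0,-0.5,0,0],
  [0,-1,0,0],
  [0,-1.3,0,0],
  [-0.5,-0.2,-0.05,0],
  [-1.2,0,-0.1,0],
  [-1.8,0,-0.2,0],
  [-2,0,-0.25,0],
  [-1.8,0,-0.2,0],
  [-1.1,0,-0.15,0],
  [-0.4,0,-0.1,0],
  [0,0,0,0],
  [0,0,0,0],
])

```text
t: 6.8
eef_pos: [0.4655, 0.0089, 0.1012]
tool_rot: [-1.21, 1.209, -1.21]
wrist_force: [0.6, -0.4, 0.3]
grip_width: -0.0001
```

```bash
python3 look.py w5
```

```text
6.8 [0.4655 0.0089 0.1012] [ 0.60483132 -0.36049069  0.32346215]
key_blue_top 0.4 [318. 426.] [ 0.4674 -0.0733  0.0566] [0.0036 0.0054 0.0064] [ 0.4676 -0.0731  0.0562]
key_yellow_top 0.88 [318. 275.] [0.4655 0.0125 0.0614] [0.0214 0.0159 0.0048] [0.4655 0.0134 0.0619]
```

Emit:
arm_command([
  [0,0.6,0,0],
  [0,0.8,0,0],
  [0,0.6,0,0],
  [0,0.5,0,0],
  [0,0.3,0,0],
  [0,0.2,0,0],
  [0,0,0,0],
  [0,0,0,0],
])

```text
t: 7.67
eef_pos: [0.4653, 0.0092, 0.0727]
tool_rot: [-1.211, 1.209, -1.21]
wrist_force: [-8.2, -0.3, 24.0]
grip_width: -0.0
```

Emit:
arm_command([
  [0,-0.5,0,0],
  [0,-1.5,0,0],
  [0,-2.5,0,0],
  [0,-3,0,0],
  [0,-3,0,0],
  [0.3,-3,1,0],
  [0.5,-2.5,2,0],
  [0.7,-1.5,2.5,0],
  [0.7,-0.5,2.5,0],
  [0.6,0,2,0],
  [0.3,0,1.2,0],
  [0,0,0.2,0],
], gripper=8.5)

```text
t: 8.67
eef_pos: [0.5813, -0.0225, 0.2507]
tool_rot: [-1.208, 1.21, -1.21]
wrist_force: [0.1, -0.1, -0.4]
grip_width: 0.0849
```

Emit:
arm_command([
  [0,0,0,0],
  [0,0,0,0],
  [0,0,0,0],
])

```text
t: 8.92
eef_pos: [0.5783, -0.0208, 0.2509]
tool_rot: [-1.211, 1.209, -1.208]
wrist_force: [-0.3, 0.7, 0.5]
grip_width: 0.0846
```

```bash
cat > dish.py <<'E'
from h import *
import sys
s=sensors.observe();print(s["t"],np.round(s["eef_pos"],4),s["grip_width"])
for c in sys.argv[2:]:
    d=get_image(c);save(sys.argv[1]+c,d["img"])
    P,uv=pts(d);hsv=cv2.cvtColor(d["img"],cv2.COLOR_RGB2HSV)[uv[:,1],uv[:,0]].astype(int)
    near=np.hypot(P[:,0]-.58,P[:,1]+.022)<.085
    k=near&(hsv[:,2]<60)&(P[:,2]>.122)&(P[:,2]<.140)&(np.hypot(P[:,0]-.58,P[:,1]+.022)<.035)
    if k.sum()>5:
        r=cv2.minAreaRect((P[k,:2]*1000).astype(np.float32));print(c,"block top",k.sum(),r,np.median(P[k,2]))
    red=near&((hsv[:,0]<6)|(hsv[:,0]>174))&(hsv[:,1]>150)&(P[:,2]>.055)&(P[:,2]<.085)
    lip=red&(np.hypot(P[:,0]-.58,P[:,1]+.022)>.05)
    if lip.sum(): print(c,"lip",lip.sum(),np.median(P[lip],0).round(4),((P[lip].min(0)+P[lip].max(0))/2).round(4))
    ring=red&(np.hypot(P[:,0]-.58,P[:,1]+.022)<.035)
    if ring.sum()>8: print(c,"ring",ring.sum(),cv2.fitEllipse((P[ring,:2]*1000).astype(np.float32)))
    white=near&(hsv[:,1]<40)&(P[:,2]>.067)&(P[:,2]<.075)
    if white.sum()>20:print(c,"rim",cv2.minEnclosingCircle((P[white,:2]*1000).astype(np.float32)))
    for r in silhouettes(c,"catch_tin")[:1]:
        Q,_=pts(d,r["pixels"]);Q=Q[(Q[:,2]>.058)&(Q[:,2]<.072)];print(c,"tin",cv2.minEnclosingCircle((Q[:,:2]*1000).astype(np.float32)))
    for n in ["ball_center"]:
        for r in silhouettes(c,n): print(c,n,round(r["p"],2),np.round(r["location"]),np.median(pts(d,r["pixels"])[0],0).round(4))
E
python3 dish.py d1 wrist scene side
```

```text
8.9167 [ 0.5783 -0.0208  0.2509] 0.08464533599575423
wrist block top 1181 ((580.9755249023438, -21.40306854248047), (38.819969177246094, 12.812073707580566), 86.01725006103516) 0.12819678609843738
wrist lip 550 [ 0.6404 -0.0264  0.0694] [ 0.6394 -0.0258  0.0707]
wrist ring 107 ((581.2346801757812, -22.03689956665039), (48.40323257446289, 48.62240982055664), 119.9223861694336)
wrist rim ((581.78466796875, -21.15803337097168), 53.314491271972656)
wrist tin ((566.8134765625, 94.10396575927734), 30.844507217407227)
wrist ball_center 0.9 [132.  50.] [0.428  0.1012 0.0188]
wrist ball_center 0.84 [423.  47.] [0.663  0.1054 0.0191]
wrist ball_center 0.74 [225. 357.] [ 0.488  -0.1817  0.018 ]
wrist ball_center 0.62 [309. 213.] [ 0.5731 -0.0199  0.0703]
wrist ball_center 0.49 [322. 210.] [ 0.5821 -0.0202  0.061 ]
scene block top 183 ((579.15087890625, -21.44150733947754), (37.30845642089844, 13.738578796386719), 79.34660339355469) 0.12737650227027614
scene lip 60 [ 0.6437 -0.0257  0.0702] [ 0.6415 -0.0274  0.0714]
scene rim ((580.1986083984375, -23.036945343017578), 54.48881149291992)
scene ti
[... 172 characters left out ...]
0.0163]
scene ball_center 0.53 [209. 278.] [0.6597 0.1083 0.0165]
scene ball_center 0.51 [327. 361.] [0.4221 0.1046 0.0167]
side block top 158 ((583.008544921875, -23.499074935913086), (37.25630187988281, 13.433199882507324), 87.60175323486328) 0.12738768239885245
side lip 86 [ 0.6417 -0.0265  0.0688] [ 0.6404 -0.0272  0.0692]
side rim ((581.82568359375, -22.010448455810547), 53.93083572387695)
side tin ((566.3499755859375, 93.618896484375), 31.59885025024414)
side ball_center 0.69 [323. 285.] [ 0.5858 -0.0229  0.0704]
side ball_center 0.62 [226. 281.] [ 0.4909 -0.1859  0.0176]
side ball_center 0.6 [403. 318.] [0.6676 0.1041 0.0182]
side ball_center 0.46 [299. 242.] [ 0.4743 -0.0362  0.0613]
```

View pics/d1wrist.png

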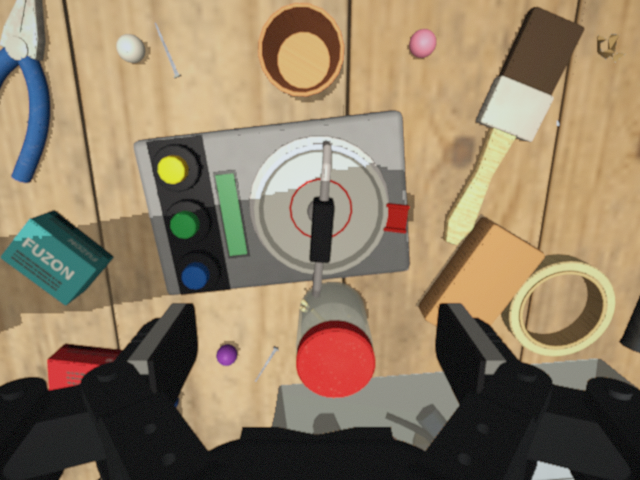

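The block is at (321,230) and its top measures (0.581, -0.0217, 0.128). The dish yaw is about -4°. The keys look up, and the tin at (301,52) and the jar at (336,357) haven't moved.

Emit:
arm_command([
  [0.1,0,0.25,2],
  [0,0.5,0,2],
  [0,1.2,0,0],
  [0,1.6,0,0],
  [0,1.8,0,0],
  [0,1.8,0,0],
  [0,1.8,0,0],
  [0,1.8,0,0],
  [0,1.5,0,0],
  [0,1,0,0],
  [0,0.6,0,0],
  [0,0,0,0],
])

```text
t: 10.37
eef_pos: [0.5809, -0.0224, 0.1137]
tool_rot: [-1.177, 1.262, -1.259]
wrist_force: [-0.2, 0.2, 0.6]
grip_width: 0.085
```

Emit:
arm_command([
  [0,0,0,0],
  [0,0,0,0],
  [0,0,0,0],
], gripper=3, newtons=40)

```text
t: 10.62
eef_pos: [0.5828, -0.0224, 0.1164]
tool_rot: [-1.174, 1.259, -1.261]
wrist_force: [0.6, -0.8, 0.1]
grip_width: 0.0507
```

```bash
python3 dish.py d2 scene side
python3 - <<'E'
import cv2,numpy as np
a=cv2.imread("pics/d2scene.png")[160:310,240:440];b=cv2.imread("pics/d2side.png")[200:350,240:440]
cv2.imwrite("pics/c2.png",np.hstack([cv2.resize(x,(400,300)) for x in(a,b)]))
E
```

```text
10.6167 [ 0.5828 -0.0224  0.1164] 0.050716981746695804
scene block top 340 ((579.7888793945312, -18.509483337402344), (32.74269104003906, 67.4352798461914), 73.91789245605469) 0.1283605326975108
scene lip 62 [ 0.6434 -0.025   0.0707] [ 0.6424 -0.0269  0.0717]
scene rim ((580.8572998046875, -23.712806701660156), 54.44068145751953)
scene tin ((566.6356201171875, 92.35513305664062), 32.33151626586914)
scene ball_center 0.71 [328. 361.] [0.4218 0.1049 0.0178]
scene ball_center 0.69 [314. 235.] [ 0.5774 -0.0189  0.0691]
scene ball_center 0.56 [426. 250.] [ 0.4833 -0.1823  0.0168]
scene ball_center 0.55 [303. 235.] [ 0.5793 -0.0188  0.0614]
scene ball_center 0.53 [208. 280.] [0.6595 0.1087 0.0173]
scene ball_center 0.3 [373. 270.] [ 0.4688 -0.0323  0.0616]
side block top 49 ((591.4869384765625, -27.629972457885742), (44.95677947998047, 23.580406188964844), 24.566455841064453) 0.12752769354291615
side lip 89 [ 0.6421 -0.0259  0.069 ] [ 0.6416 -0.027   0.0704]
side rim ((582.7130126953125, -22.15729522705078), 54.11970901489258)
side tin ((566.7059326171875, 94.6173324584961), 31.790254592895508)
side ball_center 0.59 [361. 226.] [0.4294 0.0995 0.0175]
side ball_center 0.53 [223. 281.] [ 0.4906 -0.1857  0.0181]
side ball_center 0.52 [403. 319.] [0.6676 0.1043 0.0185]
side ball_center 0.38 [321. 288.] [ 0.5882 -0.0247  0.0684]
side ball_center 0.17 [301. 243.] [ 0.4739 -0.0362  0.0608]
```

View pics/c2.png

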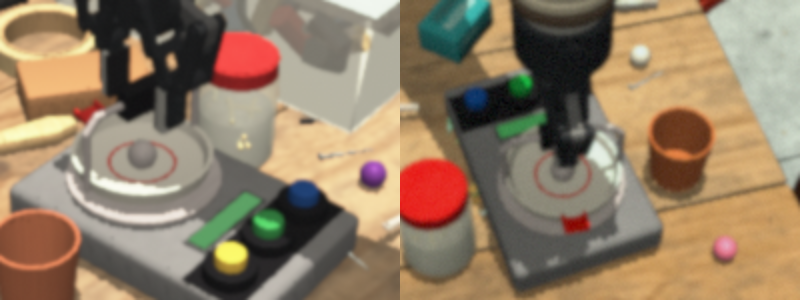

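The fingers straddle the block, the ball is centred and the dish hasn't moved. Closing.

Emit:
arm_command([
  [0,0,0,0],
  [0,0,0,0],
  [0,0,0,0],
  [0,0,0,0],
], gripper=1.8)

```text
t: 11.25
eef_pos: [0.582, -0.0225, 0.1153]
tool_rot: [-1.175, 1.26, -1.26]
wrist_force: [0.5, -0.1, 0.2]
grip_width: 0.018
```

Emit:
arm_command([
  [0,0,0,0],
  [0,0,0,0],
  [0,0,0,0],
  [0,0,0,0],
  [0,0,0,0],
  [0,0,0,0],
], gripper=0.8, newtons=50)

```text
t: 11.75
eef_pos: [0.5818, -0.0224, 0.1153]
tool_rot: [-1.176, 1.261, -1.26]
wrist_force: [-2.0, -0.7, 1.0]
grip_width: 0.0132
```

Gripped at about 13 mm. Now a gentle 10 cm lift.

Emit:
arm_command([
  [0,-0.1,0,0],
  [0,-0.2,0,0],
  [0,-0.3,0,0],
  [0,-0.4,0,0],
  [0,-0.5,0,0],
  [0,-0.6,0,0],
  [0,-0.6,0,0],
  [0,-0.6,0,0],
  [0,-0.6,0,0],
  [0,-0.6,0,0],
  [0,-0.6,0,0],
  [0,-0.6,0,0],
])

```text
t: 12.75
eef_pos: [0.582, -0.0225, 0.173]
tool_rot: [-1.175, 1.26, -1.261]
wrist_force: [0.4, 0.9, -2.6]
grip_width: 0.0133
```

Emit:
arm_command([
  [0,-0.6,0,0],
  [0,-0.6,0,0],
  [0,-0.6,0,0],
  [0,-0.6,0,0],
  [0,-0.5,0,0],
  [0,-0.5,0,0],
  [0,-0.4,0,0],
  [0,-0.3,0,0],
  [0,-0.2,0,0],
  [0,0,0,0],
  [0,0,0,0],
])

```text
t: 13.67
eef_pos: [0.582, -0.0225, 0.2152]
tool_rot: [-1.175, 1.26, -1.26]
wrist_force: [0.3, -0.4, -3.5]
grip_width: 0.0134
```

Run:
```python
from h import *
a=get_image("scene")["img"][120:320,200:440];b=get_image("side")["img"][160:360,200:440]
save("c3",np.hstack([cv2.resize(x,(400,333)) for x in(a,b)]))
```

```text
(no output)
```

View pics/c3.png

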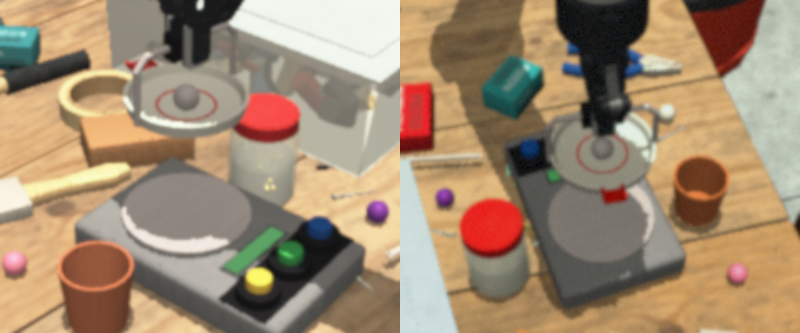

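The dish is held level about 10 cm above the pan with the ball in the ring. I'll turn about -101° about tool y (counter-clockwise from above) towards the tin.

Emit:
arm_command([
  [0,0,0,-0.5],
  [0,0,0,-1],
  [0,0,0,-1.5],
  [0,0,0,-2],
  [0,0,0,-2.5],
  [0,0,0,-2.5],
  [0,0,0,-2.5],
  [0,0,0,-2.5],
  [0,0,0,-2.5],
  [0,0,0,-2.5],
  [0,0,0,-2.5],
  [0,0,0,-2.5],
])

```text
t: 14.77
eef_pos: [0.582, -0.0225, 0.2152]
tool_rot: [-1.362, 0.932, -0.932]
wrist_force: [0.7, 0.2, -2.6]
grip_width: 0.0129
```

Emit:
arm_command([
  [0,0,0,-2.5],
  [0,0,0,-2.5],
  [0,0,0,-2.5],
  [0,0,0,-2.5],
  [0,0,0,-2.5],
  [0,0,0,-2.5],
  [0,0,0,-2.5],
  [0,0,0,-2.5],
  [0,0,0,-2.5],
  [0,0,0,-2.5],
  [0,0,0,-2.5],
  [0,0,0,-2.5],
])

```text
t: 15.77
eef_pos: [0.582, -0.0226, 0.2153]
tool_rot: [-1.505, 0.53, -0.53]
wrist_force: [0.3, 0.1, -3.0]
grip_width: 0.013
```

Emit:
arm_command([
  [0,0,0,-2.5],
  [0,0,0,-2.5],
  [0,0,0,-2.5],
  [0,0,0,-2.5],
  [0,0,0,-2.5],
  [0,0,0,-2.5],
  [0,0,0,-2.5],
  [0,0,0,-2.5],
  [0,0,0,-2.5],
  [0,0,0,-2.5],
  [0,0,0,-2.5],
  [0,0,0,-2.5],
])

```text
t: 16.77
eef_pos: [0.582, -0.0227, 0.2153]
tool_rot: [-1.567, 0.121, -0.121]
wrist_force: [-0.6, -0.6, -2.4]
grip_width: 0.0131
```

Emit:
arm_command([
  [0,0,0,-2.5],
  [0,0,0,-2.5],
  [0,0,0,-2.5],
  [0,0,0,-2.5],
  [0,0,0,-2],
  [0,0,0,-1.5],
  [0,0,0,-1],
  [0,0,0,-0.7],
  [0,0,0,-0.5],
  [0,0,0,0],
  [0,0,0,0],
  [0,0,0,0],
])

```text
t: 17.77
eef_pos: [0.582, -0.0225, 0.2153]
tool_rot: [-1.569, -0.092, 0.092]
wrist_force: [0.1, 0.3, -3.0]
grip_width: 0.0133
```

Run:
```python
from h import *
s=sensors.observe();M=R.from_rotvec(s["tool_rot"]).as_matrix();p=s["eef_pos"];print(s["t"],np.round(p,4),M.round(3).tolist(),"yaw",np.degrees(np.arctan2(M[1,2],M[0,2])),s["q"][6])
o=[]
for c in["scene","side"]:
    d=get_image(c);P,uv=pts(d);hsv=cv2.cvtColor(d["img"],cv2.COLOR_RGB2HSV)[uv[:,1],uv[:,0]].astype(int)
    rr=np.hypot(P[:,0]-p[0],P[:,1]-p[1])
    m=((hsv[:,0]<6)|(hsv[:,0]>174))&(hsv[:,1]>150)&(rr>.05)&(rr<.075)&(P[:,2]>.15)&(P[:,2]<.19)
    print(c,m.sum())
    if m.sum():
        l=np.median(P[m],0);print("lip",l.round(4),np.degrees(np.arctan2(l[1]-p[1],l[0]-p[0])))
    r=silhouettes(c,"catch_tin")
    if r:
        Q,_=pts(d,r[0]["pixels"]);Q=Q[(Q[:,2]>.058)&(Q[:,2]<.072)];t=cv2.minEnclosingCircle((Q[:,:2]*1000).astype(np.float32));print("tin",t)
    rim=(hsv[:,1]<40)&(rr<.06)&(P[:,2]>.160)&(P[:,2]<.178)
    if rim.sum()>20:
        X=P[rim];print("rim circle",cv2.minEnclosingCircle((X[:,:2]*1000).astype(np.float32)),"ztop",np.percentile(X[:,2],97))
    x=d["img"][120:320,200:440] if c=="scene" else d["img"][160:360,200:440]
    o.append(cv2.resize(x,(400,333)))
save("c4",np.hstack(o))
```

```text
17.7667 [ 0.582  -0.0225  0.2153] [[0.993, -0.0, -0.116], [0.116, -0.0, 0.993], [-0.0, -1.0, -0.0]] yaw 96.68949886755094 1.34933944226815
scene 117
lip [0.5752 0.0383 0.1698] 96.34299295746835
tin ((566.5448608398438, 93.3851318359375), 32.073631286621094)
rim circle ((581.1328735351562, -25.825838088989258), 54.09296798706055) ztop 0.17433437879573457
side 90
lip [0.5731 0.0359 0.1692] 98.67738243037587
tin ((567.0770874023438, 93.52940368652344), 30.77304458618164)
rim circle ((583.2582397460938, -22.906042098999023), 52.69542694091797) ztop 0.1737599550855648
```

View pics/c4.png

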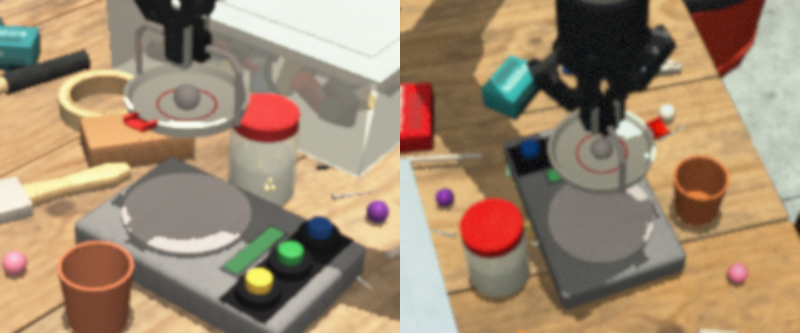

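The lip points at the tin to within about 1°, and the ball is inside the ring. The dish is level and centred at the right height, so I'm handing in.

```bash
python3 -c "
from workcell import job;print(job.hand_in())"
```

```text
the job is handed in; nothing more can be done
None
```

The job is done and handed in at about 18 s. The arm pressed green, then blue, then yellow. It then lifted the dish by its bridge handle and turned it about 101° counter-clockwise so the lip points at the tin.

**Keys:** Each key was pressed to a hard stop at about 24 N and then released. Later pictures show all three back up. I had no direct reading of key travel, so "fully down" is judged from the force and height.

**Final hold:**
- **Dish:** it is about 10 cm above the pan and within about 3 mm of the pan's middle. The tool is vertical and the grip is steady at 13 mm.
- **Lip:** it points at 96.7° by the tool's angle, and the tin lies at about 97.5°. The scene camera measured the lip at 96.3° and the side camera at 98.7°, so they differ by about 2°.
- **Ball, tin and jar:** the ball was inside the red ring in every picture taken. The tin's measured position is unchanged, and the jar looks unmoved in the pictures.

My first move command was refused for a missing number in each row, with no effect on the scene.

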